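# Release the battery tray of a controller box with the release rod

## Task

Take the thin release rod from the tool rack and push it straight down through the round hole in the top of the white controller box, until the hidden catch gives way and lets the battery tray spring out. Then put the rod back upright in the same rack hole, collar resting on the rack, and let go. Leave the other tool in the rack alone.

Things in the scene. Friction and masses are not known exactly. Their poses are not given: they have to be found in the camera images.
- rod_grip (a point): Release rod: mid-handle. Grey round handle 26 mm across, 68 mm tall, on a collar 44 mm across, 6 mm thick; below it a steel rod 7 mm across, 68 mm long, points down. z runs up the handle. The point is 34 mm below the top, 40 mm above the collar's underside, 108 mm above the tip. About 0.11 kg. Stands in either hole of the tool rack, collar on the plate; the rack may be left or right of the box.
- driver_grip (a point): Other tool, to be left: mid-handle of a stubby socket driver, 25 mm below its top, 31 mm above the rack. Thicker, shorter grey handle (36 mm across, 50 mm tall), same collar, fat shaft 20 mm across, 38 mm long. Stands in the rack's other hole. Rack: fixed aluminium plate 90 x 240 mm, top 92 mm above the bench, on end legs, open in front; two round holes 28 mm across, 120 mm apart.
- release_hole (a point): Centre of the round hole, 28 mm across, at the lid's top, 100 mm above the bench. x points to the box's tray side, y along the box, z up. The square hole 180 mm along -y is a cable port, no catch. 55 mm below the lid's top lies the catch, a sprung pad 34 mm across: gives at 2 to 5 N, frees the tray after 7 mm (tip 62 mm down). With the collar on the lid the tip is 68 mm down: enough.
- tray (a joint): How far the battery tray stands out, in m: 0 shut, 0.055 fully out. White front 108 x 38 mm, blue battery behind it, low in the long side facing away from the robot of the white controller box (150 x 300 mm, 100 mm high, fixed; the round hole is 10 mm along -x, 90 mm along y from the lid's middle). Once freed it springs out along the hole's x within half a second and stays out.
There are look-alikes about, which are no part of the job. Leave any orange or turquoise look-alike of the part that bears rod_grip alone.

How it is judged:
By the outcome, as a careful person would: the job done as asked, in the order asked, and still so for the second after the job is handed in, with the robot touching nothing.
It also fails if it takes over 51 s, if anything falls off the work surface, if the arm or the gripper's body presses on something with over 40 N, if the wrist force passes 120 N, or if a joint passes its speed limit or range.

## Robot

A 6-joint arm with a two-finger parallel gripper is mounted at the origin on the work surface. World frame = base frame: x ahead of the robot, y to its left, z up, the work surface at z = 0. Lengths are in m, angles in rad, forces in N, time in s.
With the tool pointing down it reaches from about 0.275 to 0.725 m from the base axis. Payload 5.6 kg.
Tool frame: the origin (TCP) lies at the centre of the arm's flange, where the gripper is bolted on; the fingertips stand 173 mm ahead of it and the grasp point (between the pads) lies 155 mm ahead of it; z points along the fingers, y is the line along which they close (so a half turn about z gives the same grasp; the last joint's range is limited). The gripper opens to 85 mm and grips with 20 to 120 N. Pads are 22 mm wide; open, the fingers measure 114 mm over their backs; the gripper's body (76 mm by 85 mm) begins 54 mm behind the grasp point. The pads swing forward as they close: fully open they stand 13 mm farther back than shut.
Start: joints at [-0.899, 0.255, 0.108, 0, -1.424, -0.285], TCP at [0.207, -0.509, 0.405] pointing down, gripper open.
Joint ranges: [-2.95, 2.95], [-1.21, 1.97], [-1.09, 1.5], [-2.87, 1.71], [-2.94, -0.07], [-3.05, 3.05]. Speed limits (rad/s): [2.57, 2.57, 3.14, 3.14, 3.14, 3.14].

## Interface

Orientations are given as a unit quaternion [x, y, z, w].
In Python, from plant import bot gives the robot as it stands. The module is installed in compiled form; this text tells all that it offers.
- The arm moves only by the tool step_arm, never from a script. Its argument "steps" is a list of rows, each a list of 5 numbers: the opening in per cent of the stroke, from 0 (shut) to 100 (fully open), then the shift along the tool's x, y, z in mm, then the turn about the tool's z in rad. A call has 1 to 20 rows; each row shifts and turns the commanded pose from where the row before left it, along the tool's axes as they then stand; what a row does not reach is not made up. A row lasts 1/10 s, in which the tool goes at most 50 mm and 8.59 degrees, less where a joint would pass 70% of its speed; a pose out of reach is approached as far as the arm can. A call with a gripper value outside its range is refused whole. The fingers move at their own pace and stop on an object; the grip force is fixed at half the most. Time passes only in rows, so rows that do not move let the fingers close. It gives the time, the measured TCP pose, the force, the opening and the grip force at its end, in the units of the state.
- bot.get_obs(): the state, without advancing time (a new reading comes with each control period).
- bot.camera(name): name is "scene" or "top" or "wrist"; returns the picture (384x512x3 uint8, red, green, blue); there is no depth.
- bot.calibration(name): a dict with "fx", "fy", "cx", "cy" (pixels), "k1" (the pictures are not rectified: a ray, as slopes to the right and down, at radius r is drawn at 1 + k1 r^2 times it, then the intrinsics apply), "world_from_camera" (4x4, takes a point from camera to world coordinates). Camera axes: x right, y down, z forward; pixel columns grow to the right and rows downward; lengths in m; the calibration is good to about 2 mm. A picture is of the moment at which its call begins: read the wrist's pose just before it. calibration takes no time and is no camera call; for the wrist camera it gives the pose at the moment of the call.
- bot.close_job(): hands the job in; it is judged then, once.
The state is a dict: "clock": time; "qpos": joint angles; "qvel": joint speeds; "joint_torque": joint torques, N m; "position": TCP position; "orientation": TCP orientation; "wrist_force": force on the tool from outside, world axes, zero at the start; "ft_torque": the same for the moment, N m; "gripper_width": finger opening in m; "finger_force": force on a finger pad.
Only numpy, scipy, OpenCV 4.12 (cv2) and the standard library are available. Lean on these libraries where they do the work, as an engineer would, in place of code of your own. Each camera call takes 0.05 s, during which the arm holds its last target. There are 200 camera calls.

## Working session

There is one attempt and no reset: what is moved stays moved. The work goes in short steps, Python scripts to look and compute and a tool call to move; the robot and the scene stay as the last step left them, time stands still between calls to the robot, and variables do not carry over. Pictures are saved under pics/ and viewed, at most 10 in all, crops included, and the job is handed in when it is done.

Besides the shell and the picture viewer there is one more tool, called by a JSON object that holds its "fn" and its "kwargs". step_arm: Moves the arm, as the interface text tells. Its arguments: {"type":"object","properties":{"steps":{"type":"array"}},"required":["steps"]}

```bash
mkdir -p pics; cat > h.py <<'E'
import numpy as np, cv2
from plant import bot
def snap(n,f):
    c=bot.calibration(n); im=bot.camera(n); cv2.imwrite('pics/'+f,im[:,:,::-1]); return im,c
def KD(c): return np.array([[c['fx'],0,c['cx']],[0,c['fy'],c['cy']],[0,0,1.]]),np.array([c['k1'],0,0,0.])
def hit(c,uv,z):
    K,D=KD(c); T=np.array(c['world_from_camera'])
    p=cv2.undistortPoints(np.array([[uv]],float),K,D)[0,0]
    d=T[:3,:3]@[p[0],p[1],1]; o=T[:3,3]; return o+d*(z-o[2])/d[2]
def proj(c,P):
    K,D=KD(c); T=np.linalg.inv(np.array(c['world_from_camera']))
    q=(T[:3,:3]@np.atleast_2d(P).T).T+T[:3,3]
    return cv2.projectPoints(q,np.zeros(3),np.zeros(3),K,D)[0][:,0]
E
python3 - <<'E'
from h import *
a,c=snap('scene','s1.png');b,d=snap('top','t1.png')
cv2.imwrite('pics/st.png',np.vstack([a,b])[:,:,::-1])
for k in(c,d): print(k['fx'],k['k1'],np.round(k['world_from_camera'],3).tolist())
o=bot.get_obs();print(o['clock'],o['position'],o['orientation'],o['gripper_width'])
E
```

```text
399.15640049574023 -0.06744318960556332 [[-0.774, 0.501, -0.388, 0.905], [0.634, 0.603, -0.485, 0.421], [-0.009, -0.622, -0.783, 0.832], [0.0, 0.0, 0.0, 1.0]]
441.65496006356517 -0.0795653592864295 [[0.005, -0.99, 0.138, 0.386], [-1.0, -0.006, -0.007, -0.033], [0.008, -0.138, -0.99, 1.037], [0.0, 0.0, 0.0, 1.0]]
0.1 [ 0.2074504  -0.50922594  0.40391867] [-1.92125370e-01  9.81370045e-01  7.99138239e-04 -1.94597153e-04] 0.08528562282311829
```

View pics/s1.png

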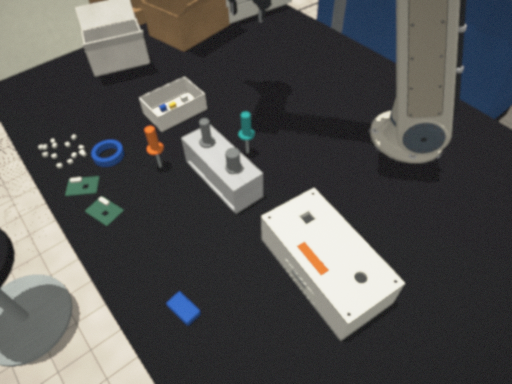

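View pics/t1.png

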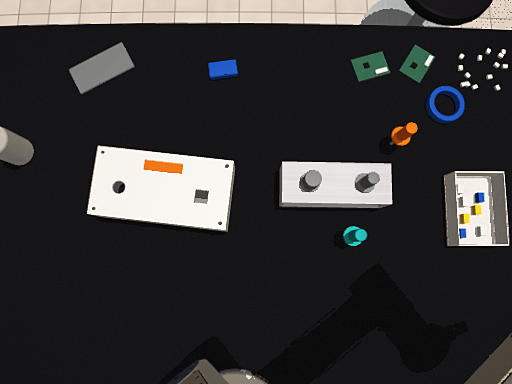

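Scene picture: the rack holds two grey tools, thin and tall at (205,130) and fat and stubby at (233,160). Orange (153,140) and turquoise (246,125) look-alikes stand on the bench. In the top picture these are thin (370,181), fat (312,180), orange (404,133) and turquoise (355,236). The box's round hole is at (119,187) and its square port at (201,196). The thin grey tool in the rack fits; I'll confirm it with a crop.

```bash
python3 - <<'E'
from h import *
a=cv2.imread('pics/s1.png')[105:215,165:275];b=cv2.imread('pics/t1.png')
cv2.imwrite('pics/c1.png',np.hstack([cv2.resize(x,(390,390),interpolation=cv2.INTER_CUBIC) for x in(a,b[140:250,275:405][:,10:120])]))
cv2.imwrite('pics/c2.png',np.hstack([cv2.resize(b[135:245,80:240],(800,550),interpolation=cv2.INTER_CUBIC)]))
E
```

```text
(no output)
```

View pics/c1.png

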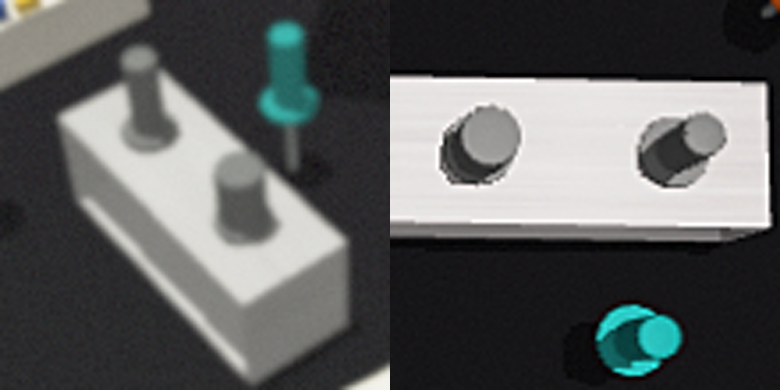

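View pics/c2.png

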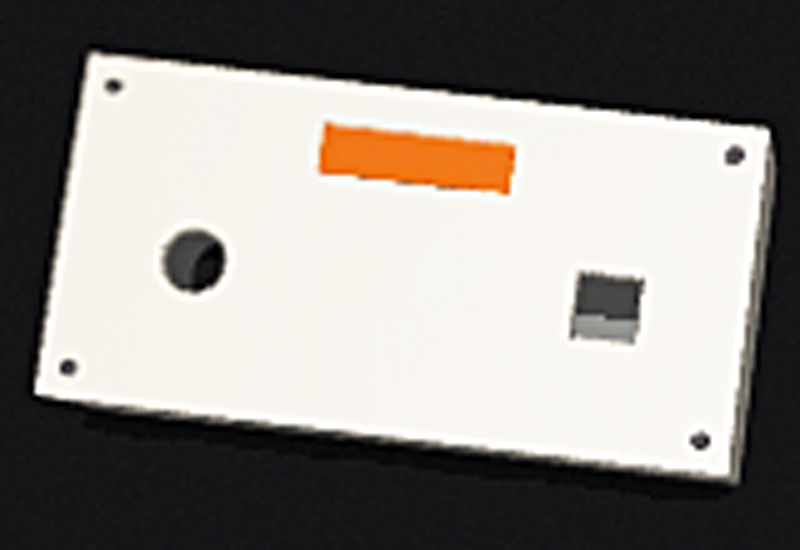

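```bash
python3 - <<'E'
from h import *
d=bot.calibration('top')
for n,uv,z in [('rodtop',(373.8,177.5),.166),('rodcollar',(364.7,182.9),.098),('drvtop',(313.2,178.1),.148),('hole',(118.6,187.4),.1),
 ('port',(201.3,195.9),.1)]+[('corner',(80+x/5,135+y/5),.1) for x,y in((90,52),(770,128),(735,482),(37,394))]+[('rackcorner',(285+(770-390)*.282,140+85*.282),.092),('rc2',(285+(770-390)*.282,140+225*.282),.092)]:
    p=hit(d,uv,z);print(n,p.round(4),round(np.hypot(*p[:2]),3))
w=bot.calibration('wrist');o=bot.get_obs()
from scipy.spatial.transform import Rotation as R
r=R.from_quat(o['orientation']).as_matrix();print(r.round(3));T=np.array(w['world_from_camera']);print((r.T@(T[:3,3]-o['position'])).round(3),(r.T@T[:3,:3]).round(2),w['fx'])
E
```

```text
rodtop [ 0.5293 -0.2827  0.166 ] 0.6
rodcollar [ 0.5285 -0.2818  0.098 ] 0.599
drvtop [ 0.5302 -0.1626  0.148 ] 0.555
hole [0.5154 0.2491 0.1   ] 0.572
port [0.4981 0.0702 0.1   ] 0.503
corner [0.6079 0.2994 0.1   ] 0.678
corner [0.5753 0.0012 0.1   ] 0.575
corner [0.4229 0.0144 0.1   ] 0.423
corner [0.458  0.3144 0.1   ] 0.556
rackcorner [ 0.5719 -0.346   0.092 ] 0.668
rc2 [ 0.4847 -0.3425  0.092 ] 0.593
[[-0.926 -0.377 -0.001]
 [-0.377  0.926  0.001]
 [ 0.     0.002 -1.   ]]
[0.066 0.    0.03 ] [[ 0.   -0.96 -0.26]
 [ 1.    0.    0.  ]
 [-0.   -0.26  0.96]] 304.7150865204767
```

The crop confirms it: the thin tall grey tool is in the rack's right-hand hole (top-picture pixel about 374,178), at (0.529, -0.282). The release hole is at (0.515, 0.249). Moving above the rod.

{"fn": "step_arm", "kwargs": {"steps": [[100, -38.3, 8.9, 0, 0], [100, -38.3, 8.9, 0, 0], [100, -38.3, 8.9, 0, 0], [100, -38.3, 8.9, 0, 0], [100, -38.3, 8.9, 0, 0], [100, -38.3, 8.9, 0, 0], [100, -38.3, 8.9, 0, 0], [100, -38.3, 8.9, 0, 0], [100, -38.3, 8.9, 0, 0], [100, -38.3, 8.9, 0, 0], [100, 0, 0, 0, 0], [100, 0, 0, 0, 0]]}}

```text
clock: 1.3
position: [0.5292, -0.2818, 0.4037]
orientation: [-0.193, 0.981, 0.0, -0.001]
wrist_force: [0.1, -0.8, -1.1]
gripper_width: 0.0853
finger_force: 0.0
```

```bash
python3 - <<'E'
from h import *
o=bot.get_obs();im,c=snap('wrist','w1.png')
print(o['clock'],o['position'].round(4),o['orientation'].round(4),o['wrist_force'])
print(proj(c,[[.529,-.2823,.166],[.529,-.2823,.098],[.53,-.1626,.148]]).round(0))
E
```

```text
1.3 [ 0.5292 -0.2818  0.4037] [-1.930e-01  9.812e-01  4.000e-04 -8.000e-04] [ 0.10253675 -0.80716631 -1.0838201 ]
[[258. 204.]
 [258. 182.]
 [394. 252.]]
```

View pics/w1.png

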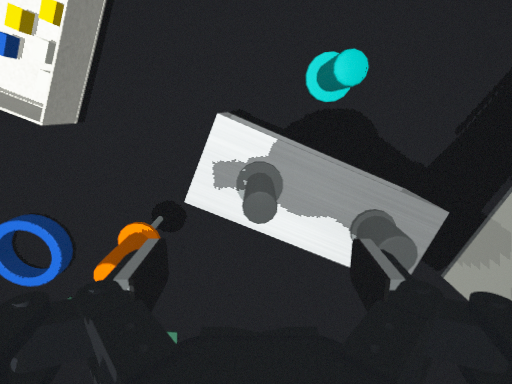

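The rod top is at (259,207) against the predicted (258,204), so about 2 mm off. Turquoise (345,70) and orange (120,250) are clear of the fingers. Correcting, descending and gripping.

{"fn": "step_arm", "kwargs": {"steps": [[100, -2, 0, 30, 0], [100, 0, 0, 35, 0], [100, 0, 0, 30, 0], [100, 0, 0, 15, 0], [100, 0, 0, 7, 0], [100, 0, 0, 0, 0], [0, 0, 0, 0, 0], [0, 0, 0, 0, 0], [0, 0, 0, 0, 0], [0, 0, 0, 0, 0], [0, 0, 0, 0, 0], [0, 0, 0, 0, 0], [0, 0, 0, 0, 0], [0, 0, 0, 0, 0]]}}

```text
clock: 2.75
position: [0.5307, -0.2817, 0.2884]
orientation: [-0.192, 0.981, -0.0, 0.0]
wrist_force: [-1.0, 1.5, 4.5]
gripper_width: 0.0246
finger_force: 58.8
```

{"fn": "step_arm", "kwargs": {"steps": [[0, 0, 0, -10, 0], [0, 0, 0, -20, 0], [0, 0, 0, -30, 0], [0, 0, 0, -30, 0], [0, 0, 0, -20, 0], [0, 0, 0, -10, 0], [0, 0, 0, 0, 0], [0, 0, 0, 0, 0]]}}

```text
clock: 3.55
position: [0.5304, -0.2815, 0.4062]
orientation: [-0.192, 0.981, 0.001, -0.001]
wrist_force: [0.5, 0.1, -2.4]
gripper_width: 0.0248
finger_force: 58.9
```

```bash
python3 - <<'E'
from h import *
from scipy.spatial.transform import Rotation as R
a,c=snap('scene','s2.png');b,d=snap('wrist','w2.png')
o=bot.get_obs();print(o['position'].round(4),o['gripper_width'],o['wrist_force'].round(1))
r=R.from_quat(o['orientation']).as_matrix();P=o['position'];print((r.T@(np.array([.5155,.2487,P[2]])-P)).round(4))
g=P+r[:,2]*.155
print(proj(c,[g+[0,0,.034],g-[0,0,.04],g-[0,0,.108]]).round(0))
x=proj(c,g)[0].astype(int);cr=a[max(0,x[1]-75):x[1]+75,max(0,x[0]-75):x[0]+75];print(x)
cv2.imwrite('pics/c3.png',cv2.resize(np.hstack([cr,b[117:267,181:331]]),None,fx=2.6,fy=2.6,interpolation=cv2.INTER_CUBIC)[:,:,::-1])
E
```

```text
[ 0.5304 -0.2815  0.4059] 0.025088173998822814 [-0.6 -0.2 -1.1]
[-0.1863  0.4967  0.0007]
[[197.  81.]
 [201. 106.]
 [205. 127.]]
[199  92]
```

View pics/c3.png

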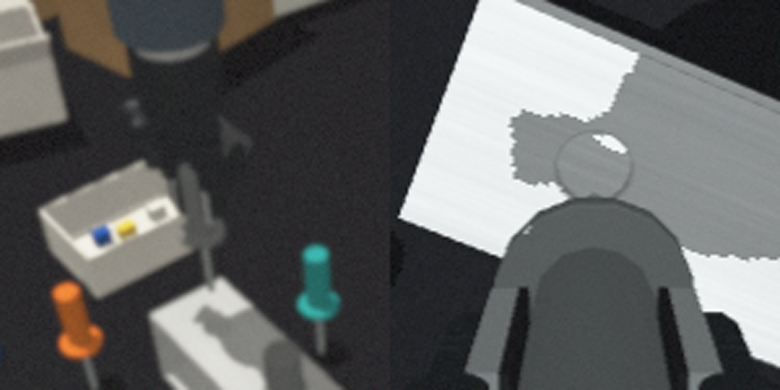

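The rod hangs straight in the gripper: handle top at (185,165), collar at (205,235) and tip at (210,285) in the crop, as predicted. The path crosses the driver, so I'll raise 35 mm more before going to the hole.

{"fn": "step_arm", "kwargs": {"steps": [[0, 0, 0, -20, 0], [0, 0, 0, -15, 0], [0, -5.0, 13.0, 0, 0], [0, -12.0, 32.0, 0, 0], [0, -15.5, 41.4, 0, 0], [0, -15.5, 41.4, 0, 0], [0, -15.5, 41.4, 0, 0], [0, -15.5, 41.4, 0, 0], [0, -15.5, 41.4, 0, 0], [0, -15.5, 41.4, 0, 0], [0, -15.5, 41.4, 0, 0], [0, -15.5, 41.4, 0, 0], [0, -15.5, 41.4, 0, 0], [0, -15.5, 41.4, 0, 0], [0, -9.0, 24.0, 0, 0], [0, -5.0, 13.0, 0, 0], [0, 0, 0, 0, 0], [0, 0, 0, 0, 0], [0, 0, 0, 0, 0]]}}

```text
clock: 5.55
position: [0.5156, 0.2469, 0.4426]
orientation: [-0.192, 0.981, -0.0, -0.0]
wrist_force: [-0.0, -0.3, -1.5]
gripper_width: 0.0248
finger_force: 59.2
```

```bash
python3 - <<'E'
from h import *
from scipy.spatial.transform import Rotation as R
a,c=snap('top','t3.png');b,d=snap('wrist','w3.png');s,e=snap('scene','s3.png')
o=bot.get_obs();print(o['clock'],o['position'].round(4),o['gripper_width'],o['wrist_force'].round(1))
r=R.from_quat(o['orientation']).as_matrix();P=o['position'];print((r.T@(np.array([.5155,.2487,P[2]])-P)).round(4))
g=P+r[:,2]*.155
H=[.5155,.2487,.1]
for k in(e,d): print(proj(k,[g-[0,0,.04],g-[0,0,.108],H]).round(0).tolist())
x=proj(e,H)[0].astype(int);cr=s[x[1]-100:x[1]+50,x[0]-75:x[0]+75]
cv2.imwrite('pics/c4.png',cv2.resize(np.hstack([cr,b[90:240,181:331]]),None,fx=2.6,fy=2.6,interpolation=cv2.INTER_CUBIC)[:,:,::-1])
E
```

```text
5.7 [0.5157 0.2469 0.4429] 0.02476989929134976 [ 0.2 -0.9 -1.1]
[-0.0005  0.0017  0.    ]
[[374.0, 234.0], [367.0, 254.0], [360.0, 275.0]]
[[259.0, 227.0], [259.0, 195.0], [260.0, 174.0]]
```

View pics/c4.png

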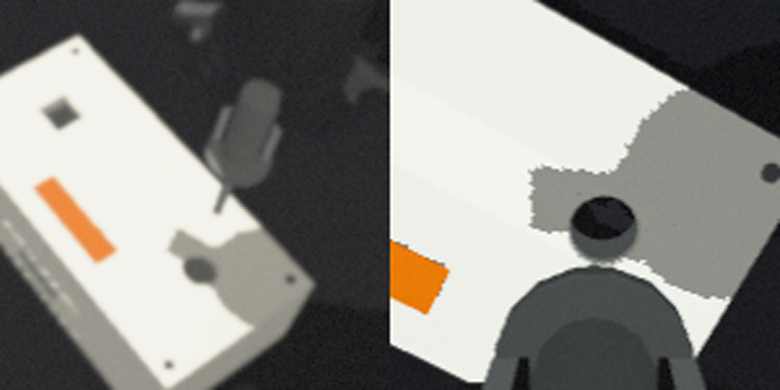

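In the scene view, tip (369,256) and hole (362,279) share the same offset from their predictions, so they agree with each other. The wrist view puts the hole about 3 px right and 4 px down of prediction. A small shift, then down.

{"fn": "step_arm", "kwargs": {"steps": [[0, -2, 2.5, 15, 0], [0, 0, 0, 25, 0], [0, 0, 0, 15, 0], [0, 0, 0, 10, 0], [0, 0, 0, 10, 0], [0, 0, 0, 10, 0], [0, 0, 0, 10, 0], [0, 0, 0, 10, 0], [0, 0, 0, 10, 0], [0, 0, 0, 10, 0], [0, 0, 0, 0, 0]]}}

```text
clock: 6.8
position: [0.5161, 0.2507, 0.3158]
orientation: [-0.192, 0.981, -0.001, -0.001]
wrist_force: [0.4, -0.8, -1.4]
gripper_width: 0.0245
finger_force: 59.2
```

{"fn": "step_arm", "kwargs": {"steps": [[0, 0, 0, 4, 0], [0, 0, 0, 4, 0], [0, 0, 0, 3, 0], [0, 0, 0, 3, 0], [0, 0, 0, 2, 0], [0, 0, 0, 1, 0], [0, 0, 0, 0, 0], [0, 0, 0, 0, 0]]}}

```text
clock: 7.6
position: [0.5167, 0.251, 0.3009]
orientation: [-0.192, 0.981, 0.0, 0.0]
wrist_force: [0.1, 0.5, 2.1]
gripper_width: 0.0244
finger_force: 59.1
```

```bash
python3 - <<'E'
from h import *
a,c=snap('top','t4.png');b,d=snap('scene','s4.png')
cv2.imwrite('pics/c5.png',np.hstack([cv2.resize(a[110:240,70:250],(400,289)),cv2.resize(b[180:340,230:410],(325,289))])[:,:,::-1])
E
```

```text
(no output)
```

View pics/c5.png

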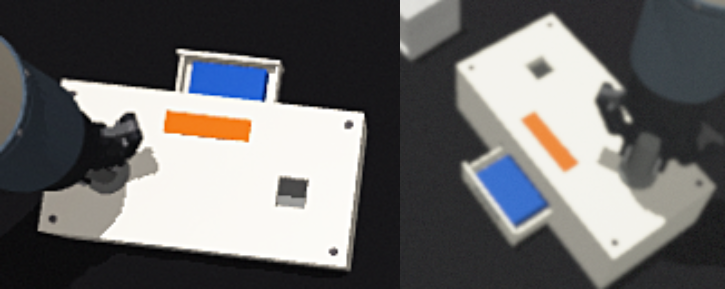

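The tray is out, blue battery visible at (228,80) in the top crop and (510,190) in the scene crop. Raising and returning to the rack.

{"fn": "step_arm", "kwargs": {"steps": [[0, 0, 0, -8, 0], [0, 0, 0, -15, 0], [0, 0, 0, -25, 0], [0, 0, 0, -30, 0], [0, 0, 0, -30, 0], [0, 0, 0, -25, 0], [0, 0, 0, -10, 0], [0, 0, 0, 0, 0]]}}

```text
clock: 8.5
position: [0.5165, 0.2509, 0.4446]
orientation: [-0.192, 0.981, 0.001, 0.001]
wrist_force: [0.3, 0.1, -1.9]
gripper_width: 0.0249
finger_force: 59.1
```

{"fn": "step_arm", "kwargs": {"steps": [[0, 5.0, -13.0, 0, 0], [0, 12.0, -32.0, 0, 0], [0, 15.5, -41.4, 0, 0], [0, 15.5, -41.4, 0, 0], [0, 15.5, -41.4, 0, 0], [0, 15.5, -41.4, 0, 0], [0, 15.5, -41.4, 0, 0], [0, 15.5, -41.4, 0, 0], [0, 15.5, -41.4, 0, 0], [0, 15.5, -41.4, 0, 0], [0, 15.5, -41.4, 0, 0], [0, 15.5, -41.4, 0, 0], [0, 9.0, -24.0, 0, 0], [0, 5.0, -13.0, 0, 0], [0, 2, -2.5, 0, 0], [0, 0, 0, 0, 0], [0, 0, 0, 0, 0]]}}

```text
clock: 10.2
position: [0.5305, -0.2808, 0.4435]
orientation: [-0.193, 0.981, 0.0, -0.0]
wrist_force: [-0.1, 0.2, -0.3]
gripper_width: 0.0249
finger_force: 59.2
```

{"fn": "step_arm", "kwargs": {"steps": [[0, 0, 0, 20, 0], [0, 0, 0, 25, 0], [0, 0, 0, 15, 0], [0, 0, 0, 15, 0], [0, 0, 0, 15, 0], [0, 0, 0, 15, 0], [0, 0, 0, 15, 0], [0, 0, 0, 15, 0], [0, 0, 0, 10, 0], [0, 0, 0, 5, 0], [0, 0, 0, 0, 0], [0, 0, 0, 0, 0]]}}

```text
clock: 11.4
position: [0.5307, -0.2816, 0.2944]
orientation: [-0.192, 0.981, -0.0, 0.0]
wrist_force: [-0.1, -0.5, -0.8]
gripper_width: 0.0245
finger_force: 59.2
```

{"fn": "step_arm", "kwargs": {"steps": [[0, 0, 0, 2, 0], [0, 0, 0, 1.5, 0], [0, 0, 0, 1.5, 0], [0, 0, 0, 0, 0], [0, 0, 0, 0, 0]]}}

```text
clock: 11.9
position: [0.5304, -0.2817, 0.2887]
orientation: [-0.192, 0.981, 0.0, -0.0]
wrist_force: [0.4, 1.1, -1.1]
gripper_width: 0.0248
finger_force: 59.2
```

{"fn": "step_arm", "kwargs": {"steps": [[0, 0, 0, 0.7, 0], [0, 0, 0, 0.5, 0], [0, 0, 0, 0, 0], [0, 0, 0, 0, 0]]}}

```text
clock: 12.3
position: [0.5305, -0.2817, 0.2884]
orientation: [-0.192, 0.981, -0.0, 0.0]
wrist_force: [-2.2, 1.8, 5.6]
gripper_width: 0.0246
finger_force: 59.4
```

Contact is felt with the collar seated. Releasing gradually and retreating.

{"fn": "step_arm", "kwargs": {"steps": [[40, 0, 0, 0, 0], [60, 0, 0, 0, 0], [80, 0, 0, 0, 0], [100, 0, 0, 0, 0], [100, 0, 0, 0, 0], [100, 0, 0, 0, 0], [100, 0, 0, 0, 0], [100, 0, 0, 0, 0], [100, 0, 0, -10, 0], [100, 0, 0, -30, 0], [100, 0, 0, -40, 0], [100, 0, 0, -40, 0], [100, 0, 0, -30, 0], [100, 40, 0, 0, 0], [100, 40, 0, 0, 0], [100, 40, 0, 0, 0], [100, 0, 0, 0, 0], [100, 0, 0, 0, 0]]}}

```text
clock: 14.1
position: [0.4185, -0.3272, 0.4388]
orientation: [-0.192, 0.981, -0.001, 0.001]
wrist_force: [0.3, 0.2, -0.1]
gripper_width: 0.0852
finger_force: 0.0
```

```bash
python3 - <<'E'
from h import *
a,c=snap('top','t5.png');b,d=snap('scene','s5.png')
cv2.imwrite('pics/c6.png',np.hstack([cv2.resize(b[105:215,165:275],(390,390)),cv2.resize(a[140:250,285:395],(390,390))])[:,:,::-1])
E
```

```text
(no output)
```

View pics/c6.png

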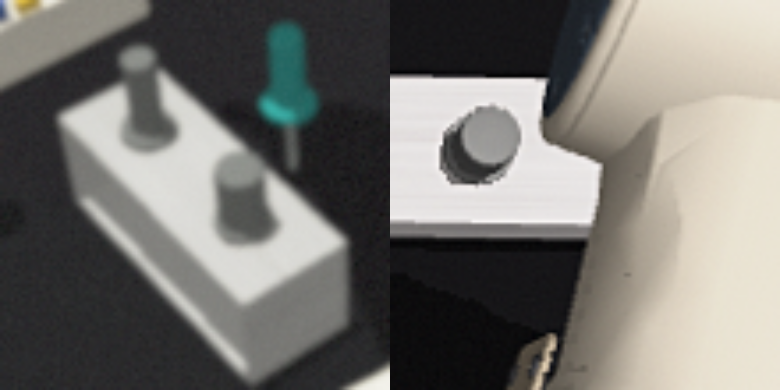

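The rod stands upright with its collar on the plate at (140,60)–(150,130), as at the start. The driver at (245,190) is unmoved and the robot touches nothing.

```bash
python3 -c "
from plant import bot
print(bot.close_job())"
```

```text
the job is handed in; nothing more can be done
None
```

The rod pressed the catch, the tray sprang out, and the rod is back upright in its rack hole and released with the driver untouched; the job was handed in at about 14 s, and `close_job()` returned no verdict.

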